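Put a mould's cooling circuit on air purge at the water station

ROBOT

A 7-joint arm with a two-finger parallel gripper is mounted at the origin on the work surface. World frame = base frame: x ahead of the robot, y to its left, z up, the work surface at z = 0. Lengths are in m, angles in rad, forces in N, time in s.
With the tool pointing down it reaches from about 0.4 to 0.85 m from the base axis. Payload 4.5 kg.
Tool frame: the origin (TCP) lies at the very end of the fingers, on their centre line; the grasp point (between the pads) lies 19 mm behind it; z points along the fingers, y is the line along which they close (so a half turn about z gives the same grasp; the last joint's range is limited). The gripper opens to 85 mm and grips with 20 to 120 N. Pads are 22 mm wide; open, the fingers measure 114 mm over their backs; the gripper's body (76 mm by 85 mm) begins 54 mm behind the grasp point. The pads swing forward as they close: fully open they stand 13 mm farther back than shut.
Start: joints at [1.335, 0.689, -0.195, 1.565, 0.157, 0.902, -0.215], TCP at [0.167, -0.602, 0.231] pointing down, gripper open.
Joint ranges: [-3.01, 3.01], [-0.46, 2.08], [-1.47, 1.51], [0.13, 2.56], [-1, 4.14], [0.04, 2.09], [-2.66, 2.66]. Speed limits (rad/s): [2.57, 2.57, 3.14, 3.14, 3.14, 3.14, 3.14].

INTERFACE

Orientations are given as [roll, pitch, yaw] about the fixed x, y, z axes, in that order (R = Rz(yaw) Ry(pitch) Rx(roll)).
In Python, from workcell import get_obs, capture, job_done, find_in, mark_of gives the robot as it stands.
- The arm moves only by the tool step_arm, never from a script. Its argument "targets" is a list that holds one entry, the list of rows, each a list of 4 numbers: the shift along the tool's x, y, z in mm, then the turn about the tool's z in rad. In form: [[[x, y, z, twist], ...]]. A call has 1 to 8 rows; each row is the pose to reach, as a shift and turn from the pose commanded when the call began, along the tool's axes at that moment; what a row does not reach only later rows make up. A row lasts 1/8 s, in which the tool goes at most 62.5 mm and 10.7 degrees, less where a joint would pass 70% of its speed; a pose out of reach is approached as far as the arm can. A call with a gripper value outside its range is refused whole. "jaw" is the finger opening in mm, from 0 to 85.4, set as the call begins (left out, the last holds). The fingers move at their own pace and stop on an object; "grip_force" is the grip in N (left out, the last holds). Time passes only in rows, so rows that repeat a pose let the fingers close. It gives the time, the measured TCP pose, the force, the opening and the grip force at its end, in the units of the state.
- get_obs(): the state, without advancing time (a new reading comes with each control period).
- capture(name): name is "scene" or "top" or "wrist"; returns a dict with "pixels" (480x640x3 uint8, red, green, blue), "range_z" (480x640 float32, m along the optical axis (not along the pixel's ray), 0 where there is no reading), "fx", "fy", "cx", "cy" (pixels), "rvec" (rotation vector, rad) and "tvec" (3), from world to camera coordinates, as OpenCV has them; the wrist camera has in their place "T_tool_cam" (4x4, takes a point from camera to tool coordinates, whose origin is the TCP and whose axes are the flange's). Camera axes: x right, y down, z forward; pixel columns grow to the right and rows downward; lengths in m; the calibration is good to about 2 mm. A picture is of the moment at which its call begins: read the wrist's pose just before it.
- job_done(): hands the job in; it is judged then, once.
Trained networks look in the newest picture that a camera, given by its name, has taken for a name from the list of things; names that differ only in an ending like _2 or _b are one class to them, and where a whole thing is asked for, a point or a joint stands for the part that bears it (a point fixed in the world has none). Each returns a list of dicts, best first, with "score" (0 to 1); they miss things now and then, are a little off and sometimes report something else, mostly with a low value. They report only what shows in the picture. A call takes as long as a camera call. They do not tell look-alikes from the thing itself.
- find_in(camera, label): "centre" ([x, y, z] in m, in world coordinates, good to about 4 mm: the middle of the surface that is visible of it).
- mark_of(camera, label): "centre" ([x, y, z] in m, in world coordinates, good to about 4 mm: a listed point, or the origin of a listed thing).
The state is a dict: "clock": time; "joint_positions": joint angles; "qvel": joint speeds; "effort": joint torques, N m; "position": TCP position; "eef_rot": TCP orientation; "force": force on the tool from outside, world axes, zero at the start; "torque": the same for the moment, N m; "gripper_width": finger opening in m; "grip_force": force on a finger pad.
Only numpy, scipy, OpenCV 4.12 (cv2) and the standard library are available. Lean on these libraries where they do the work, as an engineer would, in place of code of your own. Each camera call takes 0.05 s, during which the arm holds its last target. There are 200 camera calls.

TASK

The mould is coming off the machine, so get its cooling circuit ready to be blown out: shut the feed water fully (blue lever square across its pipe), and only then open the purge air fully (yellow lever in line with its pipe). Push the levers round with a fingertip from the side, never gripping them between the fingers; leave the red return lever as it stands and do not disturb the things lying on the bench.

Things in the scene. Friction and masses are not known exactly. Their poses are not given: they have to be found in the camera images.
- station: Cooling-water station fixed to the bench: three parallel pipe runs along its x axis, 150 mm apart in its y, centre lines 130 mm up, each with a brass ball valve and a top lever. Origin: on the bench under the middle valve's stem; x points away from the robot at yaw 0. Red return valve at y +150 mm; blue feed and yellow air at y 0 and -150 mm, either way round. Only the levers rise above 163 mm.
- feed_lever (a joint): Feed-water valve, blue lever. 0 = fully open: in line with the pipe, pointing along the station's -x (to the robot). 1.571 = fully shut: square across the pipe, pointing along the station's +y. Shuts clockwise seen from above, between solid end stops; starts 0 to 0.4, stays where it is left, takes about 0.5 N m to turn (6 N at the push point).
- feed_lever_pivot (a point): Point on the vertical stem axis of the feed valve, at the mid-height of its lever's sleeve (177 mm above the bench). Its frame turns with the lever; the lever points along this frame's -x.
- feed_lever_push (a point): Centre of the feed lever's blue sleeve, 80 mm from the pivot. The sleeve is 20 mm wide, 13 mm high (170.5 to 183.5 mm above the bench) and runs 40 to 120 mm from the pivot. Below its outer part there is only a cross pipe 100 mm in front of the stems, top 147 mm above the bench.
- air_lever (a joint): Purge-air valve, yellow lever, the same valve as the feed, with the same directions and stiffness: 0 = fully open (in line with the pipe, pointing along the station's -x), 1.571 = fully shut (across the pipe, pointing along the station's +y). It starts shut and opens anticlockwise seen from above.
- air_lever_pivot (a point): As feed_lever_pivot, for the air valve.
- air_lever_push (a point): As feed_lever_push, for the yellow sleeve of the air lever.
- return_lever (a joint): Return-water valve, red lever, the same valve again; it starts open or nearly so (0 to 0.3) and is to be left as it is.
- return_lever_push (a point): Centre of the red sleeve of the return lever, 80 mm from its stem, 177 mm above the bench.
- frame: Loose black moulded plastic frame, 270 by 120 mm, 9 mm thick, lying flat on the bench to the left of the station. Origin: its centre, on the bench.
- knife: Loose trimming knife with a red round handle (18 mm thick, 100 mm long) and a short steel blade, 157 mm long in all, lying on the bench between the robot and the station. Origin: under the front end of the handle; the blade points along +x.
- spray: Loose upright spray can, 58 mm in diameter and 185 mm tall, white with an orange band and a narrower red cap, standing to the right of the station. Origin: centre of its underside.
Not all that is in view belongs to the job. Of the things shaped like the spray, the white one is meant.

How it is judged:
By the outcome, as a careful person would: the job done as asked, in the order asked, and still so for the second after the job is handed in, with the robot touching nothing.
It also fails if it takes over 51 s, if anything falls off the work surface, if the arm or the gripper's body presses on something with over 40 N, if the wrist force passes 120 N, or if a joint passes its speed limit or range.

## Working session

There is one attempt and no reset: what is moved stays moved. The work goes in short steps, Python scripts to look and compute and a tool call to move; the robot and the scene stay as the last step left them, time stands still between calls to the robot, and variables do not carry over. Pictures are saved under pics/ and viewed, at most 10 in all, crops included, and the job is handed in when it is done.

Besides the shell and the picture viewer there is one more tool, called as a command line: name --argument value ..., lists and objects as JSON in quotes. step_arm: Moves the arm, as the interface text tells. Its arguments: {"type":"object","properties":{"targets":{"type":"array"},"jaw":{"type":"number"},"grip_force":{"type":"number"}},"required":["targets"]}

```bash
mkdir -p pics; cat > h.py <<'E'
from workcell import *
import numpy as np, cv2
def save(c,n): cv2.imwrite('pics/'+n+'.png',c['pixels'][:,:,::-1])
def proj(c,p):
    return cv2.projectPoints(np.float64(p).reshape(-1,3),np.float64(c['rvec']),np.float64(c['tvec']),np.array([[c['fx'],0,c['cx']],[0,c['fy'],c['cy']],[0,0,1.]]),None)[0].reshape(-1,2)
def cloud(c):
    z=c['range_z'];v,u=np.mgrid[:480,:640]
    P=np.stack([(u-c['cx'])/c['fx']*z,(v-c['cy'])/c['fy']*z,z],-1)
    R=cv2.Rodrigues(np.float64(c['rvec']))[0]
    return (P-np.float64(c['tvec']).ravel())@R
E
python3 - <<'E'
from h import *
o=get_obs();print(o['clock'],np.round(o['position'],3),np.round(o['eef_rot'],3),o['force'])
for n in('top','scene'):
    c=capture(n);save(c,n+'0')
    for l in('station','feed_lever_pivot','feed_lever_push','air_lever_pivot','air_lever_push','return_lever_push','frame','knife','spray'):
        for r in mark_of(n,l)[:3]:print(n,l,round(r['score'],2),np.round(r['centre'],3),proj(c,r['centre'])[0].round())
E
```

```text
0.0 [ 0.166 -0.602  0.23 ] [-3.14  0.    0.27] [ 0.34596334 -0.46181687  0.85598176]
top feed_lever_pivot 0.89 [ 0.656 -0.222  0.18 ] [396. 178.]
top feed_lever_pivot 0.34 [ 0.605 -0.004  0.178] [309. 200.]
top feed_lever_push 0.92 [ 0.574 -0.227  0.179] [400. 210.]
top air_lever_pivot 0.57 [ 0.619 -0.079  0.176] [339. 194.]
top air_lever_push 0.71 [ 0.573 -0.228  0.18 ] [400. 211.]
top air_lever_push 0.64 [ 0.604 -0.004  0.18 ] [309. 201.]
top return_lever_push 0.74 [0.512 0.073 0.178] [279. 238.]
top return_lever_push 0.43 [ 0.578  0.499 -0.002] [137. 225.]
top frame 0.77 [0.578 0.5   0.002] [137. 225.]
top knife 0.81 [ 0.363 -0.032 -0.002] [323. 295.]
top spray 0.97 [ 0.562 -0.455  0.003] [468. 222.]
top spray 0.96 [ 0.554 -0.576  0.003] [511. 224.]
top spray 0.76 [ 0.558 -0.351 -0.001] [432. 225.]
scene station 0.64 [ 0.619 -0.076 -0.005] [319. 286.]
scene feed_lever_pivot 0.67 [ 0.651 -0.223  0.179] [275. 271.]
scene feed_lever_push 0.57 [ 0.574 -0.224  0.176] [260. 252.]
scene air_lever_pivot 0.65 [ 0.622 -0.074  0.176] [321. 241.]
scene air_lever_push 0.64 [0.607 0.002 0.177] [342. 226.]
scene return_lever_push 0.74 [0.508 0.08  0.174] [346. 196.]
scene frame 0.77 [ 0.577  0.493 -0.001] [463. 204.]
scene frame 0.15 [ 0.555 -0.456  0.   ] [182. 328.]
scene knife 0.6 [ 0.36  -0.031  0.001] [288. 224.]
scene spray 0.88 [ 0.564 -0.352  0.003] [220. 312.]
scene spray 0.82 [ 0.457 -0.438  0.001] [175. 299.]
scene spray 0.79 [ 0.553 -0.579 -0.002] [136. 349.]
```

View pics/top0.png

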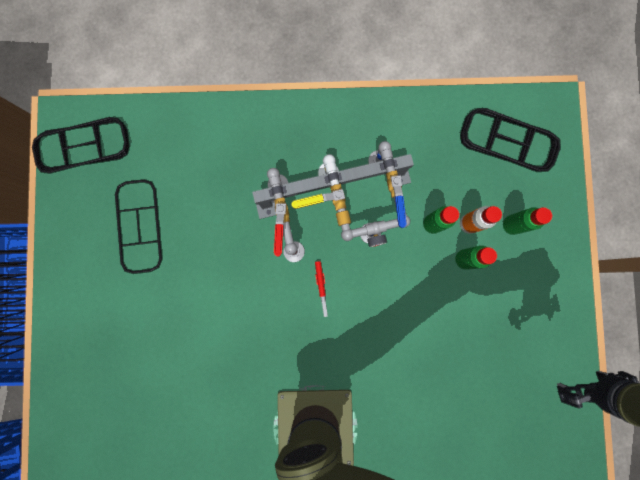

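View pics/scene0.png

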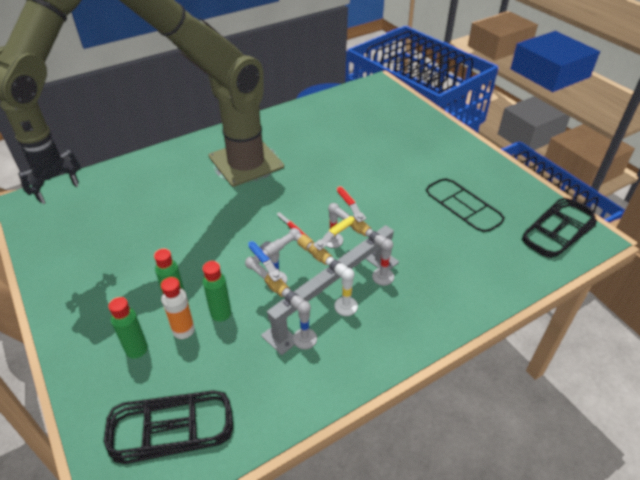

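The pictures show three levers: blue on the right at top (400,210), yellow in the middle at (309,201) and red on the left at (279,238). Other red items are the knife at (321,280) and the can caps; other blue items are the crates off the bench. The white can is at (485,218), with green look-alikes around it. The blue lever is on the right-hand valve of the station and the yellow on the middle one. I'll check that choice in a crop and measure the sleeves by colour and depth.

```bash
cat >> h.py <<'E'
HS={'blue':((105,150,60),(125,255,255)),'yellow':((24,150,120),(34,255,255))}
def sleeve(c,col,P=None):
    P=cloud(c) if P is None else P
    m=cv2.inRange(cv2.cvtColor(c['pixels'],cv2.COLOR_RGB2HSV),*HS[col])>0
    m&=(c['range_z']>0)&(P[...,2]>.165)&(P[...,2]<.2)&(abs(P[...,0]-.6)<.15)&(abs(P[...,1]+.1)<.25)
    q=P[m];x,y=q[:,:2].mean(0);r=cv2.minAreaRect(np.float32(q[:,:2]*1000))
    d=np.linalg.eigh(np.cov(q[:,:2].T))[1][:,1]
    return len(q),np.round([x,y,np.percentile(q[:,2],80)],4),np.array(r[0]).round(1),np.array(r[1]).round(1),round(np.arctan2(d[1],d[0])%np.pi,3)
E
python3 - <<'E'
from h import *
for n in('top','scene'):
    c=capture(n)
    for col in HS:print(n,col,*sleeve(c,col))
    if n=='top':cv2.imwrite('pics/crop.png',cv2.resize(c['pixels'][130:270,240:430,::-1],None,fx=4,fy=4,interpolation=cv2.INTER_CUBIC))
E
```

```text
top blue 248 [ 0.5728 -0.2281  0.1861] [ 570.9 -228.7] [77.9 19.8] 0.078
top yellow 242 [0.6024 0.0013 0.186 ] [602.6   1.9] [19.9 77.9] 1.794
scene blue 156 [ 0.5733 -0.2302  0.1827] [ 573.3 -229.1] [76.3 19.2] 0.054
scene yellow 83 [0.6084 0.0052 0.1818] [604.8   4.6] [21.9 74.3] 1.719
```

View pics/crop.png

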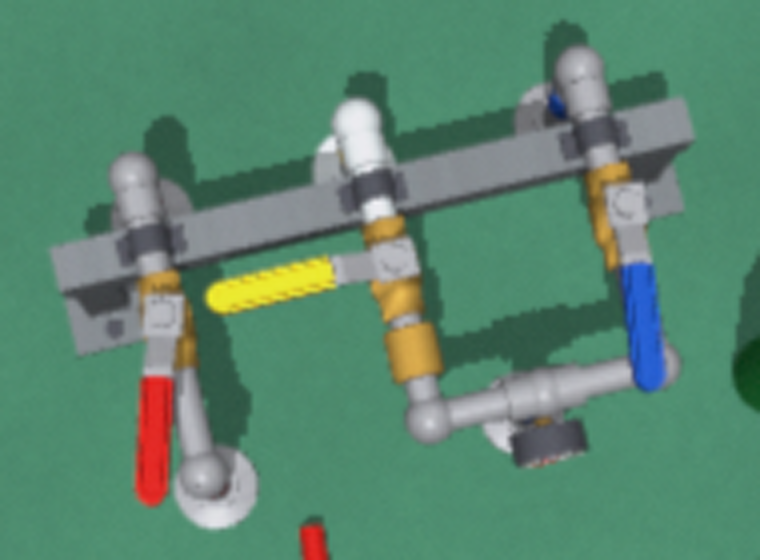

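The crop confirms it: the blue sleeve is at crop (645,325), near its pipe line (open), yellow at (270,285) stands square across its pipe, and red at (153,440) is to be left alone. Next I'll close the jaw, rise over the cans and move to the right of the blue lever.

step_arm --targets '[[[0,0,-45,0],[50,-22,-45,0],[105,-46,-45,0],[160,-70,-45,0],[215,-94,-45,0],[270,-118,-45,0],[325,-142,-45,0],[380,-166,-45,0]]]' --jaw 0 --grip_force 20

```text
clock: 2.1
position: [0.49, -0.3399, 0.2765]
eef_rot: [3.141, -0.0, 0.27]
force: [0.7, -0.4, -1.0]
gripper_width: -0.0
grip_force: 0.0
```

step_arm --targets '[[[50,-22,0,0],[85,-37,0,0],[103,-46,0,0],[103,-46,0,0],[103,-46,0,0]]]'

```text
clock: 2.72
position: [0.5738, -0.2717, 0.2763]
eef_rot: [3.14, 0.002, 0.267]
force: [0.1, 0.4, -0.4]
gripper_width: -0.0002
grip_force: 0.0
```

```bash
python3 - <<'E'
from h import *
from scipy.spatial.transform import Rotation as R
o=get_obs();print(o['clock'],np.round(o['position'],4),np.round(o['eef_rot'],3),np.round(o['force'],1),o['gripper_width'])
c=capture('wrist');save(c,'w1')
T=np.eye(4);T[:3,:3]=R.from_euler('xyz',o['eef_rot']).as_matrix();T[:3,3]=o['position'];T=T@c['T_tool_cam']
z=c['range_z'];v,u=np.mgrid[:480,:640]
P=np.stack([(u-c['cx'])/c['fx']*z,(v-c['cy'])/c['fy']*z,z],-1)@T[:3,:3].T+T[:3,3]
for col in HS:
    try:print(col,*sleeve(c,col,P))
    except Exception as e:print(col,e)
for l in('feed_lever_pivot','feed_lever_push','air_lever_pivot','air_lever_push'):
    for r in mark_of('wrist',l)[:2]:print(l,round(r['score'],2),np.round(r['centre'],3))
E
```

```text
2.725 [ 0.5738 -0.2717  0.2763] [3.14e+00 2.00e-03 2.67e-01] [ 0.1  0.4 -0.4] -0.00020336509736447589
blue 4403 [ 0.5753 -0.229   0.183 ] [ 572.5 -228.9] [79.5 19.7] 0.069
yellow index -1 is out of bounds for axis 0 with size 0
feed_lever_pivot 0.92 [ 0.654 -0.225  0.178]
feed_lever_push 0.76 [ 0.573 -0.229  0.178]h.py:16: RuntimeWarning: Mean of empty slice.
  q=P[m];x,y=q[:,:2].mean(0);r=cv2.minAreaRect(np.float32(q[:,:2]*1000))
  ret = um.true_divide(
  avg = a.mean(axis, **keepdims_kw)
h.py:17: RuntimeWarning: Degrees of freedom <= 0 for slice
  d=np.linalg.eigh(np.cov(q[:,:2].T))[1][:,1]
  c *= np.true_divide(1, fact)
  c *= np.true_divide(1, fact)
```

View pics/w1.png

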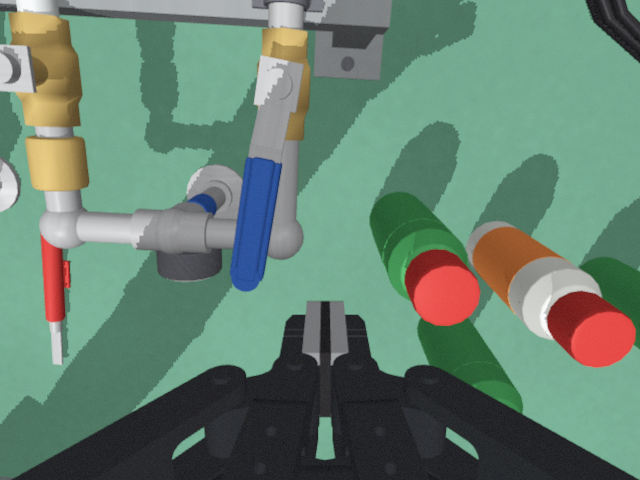

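The wrist view shows the blue sleeve at pixels (255,220), with the closed fingertip to its right at (325,305) and the green can well clear at (440,280). I'll work out the arc next.

```bash
cat >> h.py <<'E'
def plan(F,yaw,qs,ds,rs,sgn,z,p0,ty):
    out=[]
    for q,d,r in zip(qs,ds,rs):
        a=np.pi+yaw-q;u=np.array([np.cos(a),np.sin(a)]);t=sgn*np.array([u[1],-u[0]])
        w=np.array(F)+r*u-d*t-p0[:2];c,s=np.cos(ty),np.sin(ty)
        out.append([round(1000*(c*w[0]+s*w[1])),round(1000*(s*w[0]-c*w[1])),round(1000*(p0[2]-z))])
    return out
E
python3 - <<'E'
from h import *
o=get_obs();p=o['position'];ty=o['eef_rot'][2]
qs=np.r_[.16,.16,np.linspace(.2,1.571,14),1.571]
ds=np.r_[.040,.026,np.full(14,.022),.016]/1
for q,w in zip(qs,plan((.653,-.2245),.228,qs,ds,np.full(17,.085),1,.167,p,ty)):print(round(q,2),w)
E
```

```text
0.16 [-4, -1, 109]
0.16 [-1, -15, 109]
0.2 [0, -23, 109]
0.31 [0, -32, 109]
0.41 [2, -41, 109]
0.52 [4, -50, 109]
0.62 [7, -59, 109]
0.73 [11, -67, 109]
0.83 [16, -75, 109]
0.94 [22, -82, 109]
1.04 [28, -88, 109]
1.15 [36, -94, 109]
1.25 [43, -99, 109]
1.36 [51, -104, 109]
1.47 [60, -107, 109]
1.57 [69, -110, 109]
1.57 [75, -109, 109]
```

step_arm --targets '[[[-2,0,40,0],[-4,-1,80,0],[-4,-1,109,0],[-4,-1,109,0],[-1,-15,109,0],[0,-23,109,0],[0,-28,109,0],[0,-32,109,0]]]'

```text
clock: 3.98
position: [0.5691, -0.2409, 0.1692]
eef_rot: [3.135, -0.004, 0.269]
force: [3.2, -6.2, -2.1]
gripper_width: 0.0
grip_force: 3.0
```

Contact is made at about 6 N, as expected, so I'll follow the arc.

step_arm --targets '[[[2,-9,0,0],[4,-18,0,0],[7,-27,0,0],[11,-35,0,0],[16,-43,0,0],[22,-50,0,0],[28,-56,0,0],[36,-62,0,0]]]'

```text
clock: 4.97
position: [0.5847, -0.1727, 0.1689]
eef_rot: [3.136, 0.001, 0.267]
force: [-2.1, -7.5, -0.4]
gripper_width: -0.0001
grip_force: 3.2
```

step_arm --targets '[[[7,-5,0,0],[15,-10,0,0],[24,-13,0,0],[29,-15,0,0],[33,-16,0,0],[33,-16,0,0]]]'

```text
clock: 5.72
position: [0.611, -0.1466, 0.1681]
eef_rot: [3.139, 0.004, 0.269]
force: [-3.9, -3.8, -0.7]
gripper_width: -0.0003
grip_force: 2.1
```

step_arm --targets '[[[4,0,0,0],[7,0,0,0],[7,0,0,0]]]'

```text
clock: 6.1
position: [0.6146, -0.1452, 0.168]
eef_rot: [3.141, 0.01, 0.268]
force: [-9.5, -4.0, 3.9]
gripper_width: 0.0003
grip_force: 5.2
```

```bash
python3 - <<'E'
from h import *
for n in('top','scene'):
    c=capture(n)
    for col in HS:
        print(n,col,*sleeve(c,col))
E
```

```text
top blue 6 [ 0.6339 -0.1109  0.1861] [ 634.6 -111.4] [ 1.8 11.7] 2.311
top yellow 244 [0.6025 0.0011 0.1859] [602.5   1.7] [20.3 78.1] 1.795
scene blue 172 [ 0.6395 -0.1493  0.1828] [ 636.4 -146.6] [26.3 72.5] 1.78
scene yellow 74 [0.6088 0.0053 0.1819] [610.4   5.2] [68.4 22.1] 1.707
```

The force is rising while movement stalls, so this looks like the stop. I'll press a little more to be sure, then back off and look.

step_arm --targets '[[[4,0,0,0],[8,0,0,0],[8,0,0,0]]]'

```text
clock: 6.58
position: [0.6149, -0.1452, 0.1678]
eef_rot: [-3.14, 0.025, 0.266]
force: [-24.5, -6.2, 17.4]
gripper_width: 0.0001
grip_force: 13.0
```

It's firmly at the stop: 0.3 mm of travel for 8 mm commanded. Backing off toward the robot, then up.

step_arm --targets '[[[-12,0,0,0],[-25,0,0,0],[-40,0,-10,0],[-45,0,-50,0],[-50,0,-100,0],[-50,0,-100,0],[-50,0,-100,0]]]'

```text
clock: 7.45
position: [0.5788, -0.154, 0.2677]
eef_rot: [3.141, -0.001, 0.27]
force: [-0.2, 0.4, -0.4]
gripper_width: -0.0001
grip_force: 0.0
```

```bash
python3 - <<'E'
from h import *
from scipy.spatial.transform import Rotation as R
o=get_obs();p=o['position'];ty=o['eef_rot'][2];print(o['clock'],np.round(p,4),np.round(o['eef_rot'],3),np.round(o['force'],1))
for n in('top','scene','wrist'):
    c=capture(n);P=None
    if n=='wrist':
        save(c,'w2')
        T=np.eye(4);T[:3,:3]=R.from_euler('xyz',o['eef_rot']).as_matrix();T[:3,3]=p;T=T@c['T_tool_cam']
        z=c['range_z'];v,u=np.mgrid[:480,:640]
        P=np.stack([(u-c['cx'])/c['fx']*z,(v-c['cy'])/c['fy']*z,z],-1)@T[:3,:3].T+T[:3,3]
    for col in HS:
        print(n,col,*sleeve(c,col,P))
    for l in('feed_lever_pivot','feed_lever_push','air_lever_pivot','air_lever_push'):
        for r in mark_of(n,l)[:1]:print(l,round(r['score'],2),np.round(r['centre'],3))
qs=np.r_[1.571,1.571,np.linspace(1.53,0,15),0]
ds=np.r_[.042,.026,np.full(15,.022),.016]
for q,w in zip(qs,plan((.621,-.076),.228,qs,ds,np.full(18,.085),-1,.167,p,ty)):print(round(q,2),w)
E
```

```text
7.45 [ 0.5788 -0.154   0.2677] [ 3.141e+00 -1.000e-03  2.700e-01] [-0.2  0.4 -0.4]
top blue 107 [ 0.6305 -0.124   0.1859] [ 630.4 -125.5] [19.7 38.8] 1.907
top yellow 244 [0.6025 0.0011 0.1859] [602.4   1.7] [20.2 78.2] 1.798
feed_lever_push 0.69 [ 0.638 -0.143  0.18 ]
air_lever_pivot 0.96 [ 0.62  -0.076  0.176]
air_lever_push 0.94 [ 0.603 -0.003  0.177]
scene blue 165 [ 0.6397 -0.149   0.1829] [ 637.  -147.1] [23.2 71.2] 1.772
scene yellow 74 [0.6094 0.0039 0.1821] [604.4   1.5] [22.8 70.2] 1.69
feed_lever_pivot 0.58 [ 0.652 -0.223  0.174]
feed_lever_push 0.73 [ 0.638 -0.141  0.18 ]
air_lever_pivot 0.75 [ 0.622 -0.076  0.174]
air_lever_push 0.8 [0.606 0.004 0.176]
wrist blue 5565 [ 0.6359 -0.1449  0.1838] [ 635.3 -144.3] [19.6 79.6] 1.785
wrist yellow 136 [ 0.6131 -0.0307  0.1817] [605.8  -9.1] [19.6 58. ] 1.589
feed_lever_push 0.83 [ 0.637 -0.148  0.18 ]
air_lever_pivot 0.82 [ 0.62  -0.075  0.179]
air_lever_push 0.66 [0.605 0.005 0.177]
1.57 [107, -147, 101]
1.57 [91, -148, 101]
1.53 [84, -149, 101]
1.42 [74, -151, 101]
1.31 [65, -152, 101]
1.2 [55, -151, 101]
1.09 [46, -150, 101]
0.98 [36, -148, 101]
0.87 [27, -145, 101]
0.76 [19, -140, 101]
0.66 [10, -135, 101]
0.55 [3, -129, 101]
0.44 [-4, -123, 101]
0.33 [-10, -115, 101]
0.22 [-15, -107, 101]
0.11 [-19, -98, 101]
0.0 [-23, -89, 101]
0.0 [-23, -83, 101]
```

View pics/w2.png

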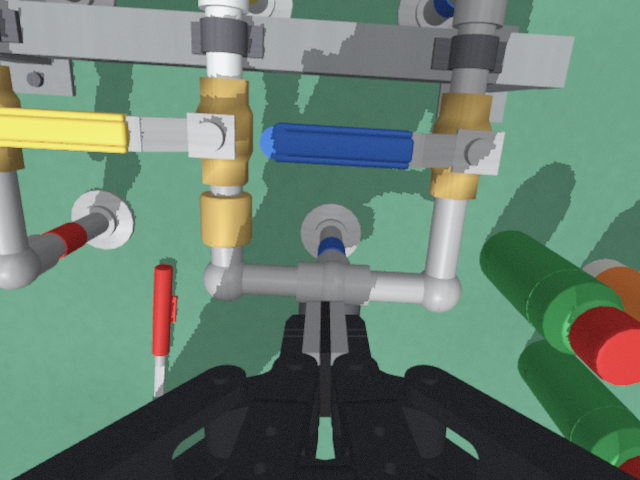

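The wrist view shows the blue lever square across its pipe at pixel (340,145), measured at about 1.58 rad, so the feed is shut. Yellow is untouched at (65,130). I'll go over to the far side of the yellow lever.

step_arm --targets '[[[35,-50,0,0],[68,-98,0,0],[100,-140,0,0],[107,-147,0,0],[107,-147,30,0],[107,-147,70,0],[107,-147,101,0],[107,-147,101,0]]]'

```text
clock: 9.2
position: [0.6409, 0.0145, 0.164]
eef_rot: [-3.141, 0.006, 0.269]
force: [-0.5, -0.1, -0.5]
gripper_width: -0.0
grip_force: 0.0
```

step_arm --targets '[[[-8,-1,0,0],[-16,-1,0,0],[-23,-2,0,0],[-28,-3,0,0],[-33,-4,0,0]]]'

```text
clock: 9.82
position: [0.6138, 0.0103, 0.168]
eef_rot: [3.139, -0.009, 0.269]
force: [7.4, -1.3, -1.6]
gripper_width: -0.0004
grip_force: 3.1
```

step_arm --targets '[[[-9,-1,0,0],[-19,0,0,0],[-28,1,0,0],[-38,3,0,0],[-47,6,0,0],[-55,11,0,0],[-64,16,0,0],[-71,22,0,0]]]'

```text
clock: 10.82
position: [0.5522, -0.0265, 0.1684]
eef_rot: [-3.141, -0.012, 0.272]
force: [6.8, 4.3, 0.7]
gripper_width: 0.0001
grip_force: 3.3
```

step_arm --targets '[[[-7,6,0,0],[-13,14,0,0],[-18,22,0,0],[-22,31,0,0],[-26,40,0,0],[-26,46,0,0],[-26,46,0,0]]]'

```text
clock: 11.7
position: [0.5359, -0.0713, 0.1676]
eef_rot: [-3.132, -0.006, 0.277]
force: [-0.5, 16.7, 5.5]
gripper_width: -0.0001
grip_force: 8.2
```

Force of 16.7 N already suggests the stop. I'll press slightly more to confirm.

step_arm --targets '[[[0,3,0,0],[0,5,0,0],[0,5,0,0]]]'

```text
clock: 12.08
position: [0.5359, -0.0716, 0.1676]
eef_rot: [-3.127, -0.004, 0.281]
force: [-3.4, 25.9, 9.7]
gripper_width: 0.0
grip_force: 12.7
```

step_arm --targets '[[[0,-15,0,0],[0,-30,0,0],[0,-40,-10,0],[-10,-40,-60,0],[-40,-40,-105,0],[-60,-40,-105,0],[-60,-40,-105,0]]]'

```text
clock: 12.95
position: [0.4665, -0.0637, 0.2722]
eef_rot: [3.14, 0.0, 0.268]
force: [-0.3, -0.0, 0.8]
gripper_width: 0.0003
grip_force: 0.0
```

```bash
python3 - <<'E'
from h import *
from scipy.spatial.transform import Rotation as R
o=get_obs();p=o['position'];print(o['clock'],np.round(p,4),np.round(o['eef_rot'],3),np.round(o['force'],1))
for n in('top','scene','wrist'):
    c=capture(n);P=None;save(c,n+'3')
    if n=='wrist':
        T=np.eye(4);T[:3,:3]=R.from_euler('xyz',o['eef_rot']).as_matrix();T[:3,3]=p;T=T@c['T_tool_cam']
        z=c['range_z'];v,u=np.mgrid[:480,:640]
        P=np.stack([(u-c['cx'])/c['fx']*z,(v-c['cy'])/c['fy']*z,z],-1)@T[:3,:3].T+T[:3,3]
    for col in HS:
        try:print(n,col,*sleeve(c,col,P))
        except Exception as e:print(n,col,'none')
    for l in('air_lever_pivot','air_lever_push','return_lever_push','knife','frame'):
        for r in mark_of(n,l)[:1]:print(l,round(r['score'],2),np.round(r['centre'],3))
E
```

```text
12.95 [ 0.4665 -0.0637  0.2722] [3.14  0.    0.268] [-0.3 -0.   0.8]
top blue 240 [ 0.6344 -0.1452  0.1863] [ 634.8 -144.1] [20.6 77.6] 1.783
top yellow 30 [ 0.5755 -0.0874  0.186 ] [575.8 -86.8] [ 9.9 18.5] 1.83
air_lever_push 0.46 [ 0.545 -0.097  0.175]
return_lever_push 0.67 [0.511 0.073 0.177]
knife 0.39 [ 0.365 -0.031  0.   ]
frame 0.61 [ 0.578  0.497 -0.   ]
scene blue 173 [ 0.6395 -0.148   0.1827] [ 637.5 -145.3] [21.8 73.4] 1.774
scene yellow 116 [ 0.5463 -0.0954  0.1828] [543.3 -95.4] [75.2 16.3] 0.194
air_lever_pivot 0.85 [ 0.62  -0.076  0.177]
air_lever_push 0.61 [ 0.546 -0.09   0.179]
return_lever_push 0.86 [0.508 0.08  0.177]
knife 0.6 [ 0.359 -0.029  0.   ]
frame 0.86 [0.579 0.499 0.   ]
wrist blue none
wrist yellow 3989 [ 0.5396 -0.0938  0.1841] [540.9 -94.3] [79.7 20.2] 0.218
air_lever_push 0.58 [ 0.541 -0.093  0.176]
return_lever_push 0.95 [0.508 0.077 0.177]
knife 0.96 [ 0.364 -0.028 -0.004]h.py:16: RuntimeWarning: Mean of empty slice.
  q=P[m];x,y=q[:,:2].mean(0);r=cv2.minAreaRect(np.float32(q[:,:2]*1000))
  ret = um.true_divide(
  avg = a.mean(axis, **keepdims_kw)
h.py:17: RuntimeWarning: Degrees of freedom <= 0 for slice
  d=np.linalg.eigh(np.cov(q[:,:2].T))[1][:,1]
  c *= np.true_divide(1, fact)
  c *= np.true_divide(1, fact)
```

View pics/wrist3.png

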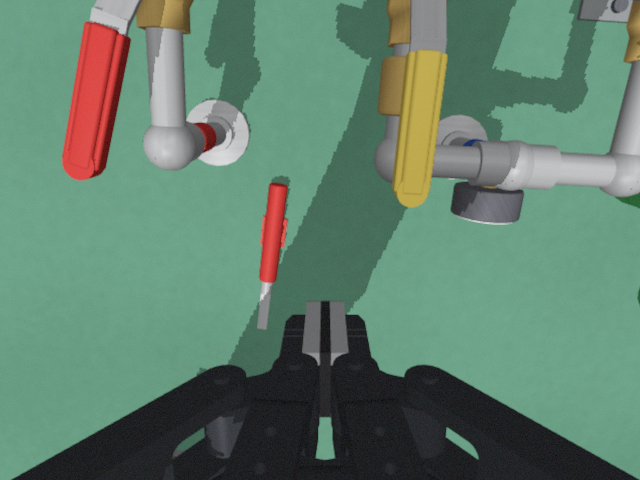

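The yellow sleeve at pixel (420,125) now measures 0.218 rad against the station yaw of 0.228, so it is in line with its pipe. Blue is still square across its pipe. The red lever at (97,100), the knife and the frame are where they were, and the arm is clear.

```bash
python3 -c "
from workcell import *
print(job_done())"
```

```text
the job is handed in; nothing more can be done
None
```

The feed water was shut fully first and the purge air then opened fully, each lever pushed to its end stop with a closed fingertip and no grip; the red return lever, knife and frame measured where they started (the cans were not re-measured), and the job was handed in at about 13 s with the arm clear.

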